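Load the soak tank from part-filled grip trays and shut its drain

ROBOT

A 6-joint arm with a two-finger parallel gripper is mounted at the origin on the work surface. World frame = base frame: x ahead of the robot, y to its left, z up, the work surface at z = 0. Lengths are in mm, angles in degrees, forces in N, time in s.
With the tool pointing down it reaches from about 350 to 850 mm from the base axis. Payload 8.1 kg.
Tool frame: the origin (TCP) lies at the centre of the arm's flange, where the gripper is bolted on; the fingertips stand 173 mm ahead of it and the grasp point (between the pads) lies 155 mm ahead of it; z points along the fingers, y is the line along which they close (so a half turn about z gives the same grasp; the last joint's range is limited). The gripper opens to 85 mm and grips with 20 to 120 N. Pads are 22 mm wide; open, the fingers measure 114 mm over their backs; the gripper's body (76 mm by 85 mm) begins 54 mm behind the grasp point. The pads swing forward as they close: fully open they stand 13 mm farther back than shut.
Start: joints at [-81.096, 7.471, 85.268, -0, 87.261, -4.893], TCP at [143.108, -582.689, 404.692] pointing down, gripper open.
Joint ranges: [-169.43, 169.43], [-51.17, 129.36], [1.28, 143.12], [-76.62, 256.62], [0, 156.53], [-152.29, 152.29]. Speed limits (degrees/s): [136.94, 136.94, 159.86, 180, 180, 180].

INTERFACE

Orientations are given as [roll, pitch, yaw] about the fixed x, y, z axes, in that order (R = Rz(yaw) Ry(pitch) Rx(roll)).
In Python, from bench import * gives the robot as it stands.
- The arm moves only by the shell command python3 -m jog 'ROWS' [FORCE]. ROWS is text: rows parted by semicolons, each of 7 numbers parted by spaces: the shift along the tool's x, y, z scaled (see below), then the turn, a rotation vector about the tool's x, y, z scaled (see below), then the closure, from -1 (fully open) to 1 (shut). In form: tx ty tz wx wy wz hand; .... A call has 1 to 5 rows; each row shifts and turns the commanded pose from where the row before left it, along the tool's axes as they then stand; what a row does not reach is not made up. The controller multiplies each number of a shift by 0.1 m and each number of a turn by 60 degrees. A row lasts 1/8 s, in which the tool goes at most 62.5 mm and 10.7 degrees, less where a joint would pass 70% of its speed; a pose out of reach is approached as far as the arm can. A call with a number of a shift or a turn outside -1 to 1 is refused whole. A call with a gripper value outside its range is refused whole. The fingers move at their own pace and stop on an object; FORCE is the grip in N (left out, the last holds). Time passes only in rows, so rows that do not move let the fingers close. It gives the time, the measured TCP pose, the force, the opening and the grip force at its end, in the units of the state.
- sense(): the state, without advancing time (a new reading comes with each control period).
- snapshot(name): name is "scene" or "top"; returns a dict with "img" (480x640x3 uint8, red, green, blue), "fx", "fy", "cx", "cy" (pixels), "extrinsics" (4x4, takes a point from camera to world coordinates). Camera axes: x right, y down, z forward; pixel columns grow to the right and rows downward; lengths in mm; the calibration is good to about 2 mm. A picture is of the moment at which its call begins. There is no depth.
- hand_in(): hands the job in; it is judged then, once.
The state is a dict: "time": time; "joint_pos": joint angles; "qd": joint speeds; "joint_efforts": joint torques, N m; "tool_pos": TCP position; "tcp_rot": TCP orientation; "ft_force": force on the tool from outside, world axes, zero at the start; "wrist_torque": the same for the moment, N m; "finger_gap": finger opening in mm; "grip_force": force on a finger pad.
Only numpy, scipy, OpenCV 4.12 (cv2) and the standard library are available. Lean on these libraries where they do the work, as an engineer would, in place of code of your own. Each camera call takes 0.05 s, during which the arm holds its last target. There are 200 camera calls.

TASK

Get the instrument soak tank ready for filling: gather every tattoo grip from the two part-filled carrier trays into the free cells of the rack inside the tank, standing upright with the thin stem up, one to a cell, and stack the two emptied trays squarely on the empty tray that stands on the draining mat. Fit the loose wing handle fully down on the square stem of the tank's drain cock while the drain is still open, then turn it clockwise until the drain is fully shut and leave the handle on. Leave the ink bottle, the jar, the tattoo machine and the cartridge box where they are.

Things in the scene. Friction and masses are not known exactly. Their poses are not given: they have to be found in the camera images.
- rack (a point): centre of the rack on the inner floor (30 mm above the bench) of the fixed soak tank: 2 by 4 open cells, centres at x -30, +30 and y -90, -30, +30, +90 mm from here, 56 mm wide inside, walls 4 mm thick, 40 mm high. z up, y along the tank, away from its drain
- tank: open white plastic soak tank with the rack in it, fixed, turned up to 6 degrees; 200 mm (x) by 320 mm (y), walls 5 mm, rim 125 mm above the bench and rolled 10 mm outwards; origin on the bench under its centre. A brass drain pipe with the cock sticks out of its -y end, the cock's upright axis 220 mm from the origin
- cock (a joint): turn of the drain cock's stem about its upright axis: 0 fully open (its lug points along the pipe, away from the tank), growing clockwise seen from above to the stop at 1.571, fully shut (lug across the pipe). Starts part open, 0.2 to 0.6; stays where it is left; friction 0.12 N m
- cock_collar (a point): centre of the upper face of the cock's steel collar (44 mm across, 78 mm above the bench), on the stem's axis, turning with it. z up, -y along the collar's 24 mm lug. From this face rises the square stem, 14 by 14 mm, flats square to x and y, 24 mm high, its top 6 mm stepped in to 8.5 mm as a lead
- handle_mid (a point): middle (half-way up) of the loose cast-aluminium wing handle, 74 mm high, 160 g, starting upright on the bench. From below: square skirt 54 by 54 by 10 mm, steel hub 32 by 32 mm up to 36 mm, then the wing, an upright blade 86 mm long (x), 12 mm thick (y), from 36 to 74 mm. z up; the socket is at the point handle_socket
- handle_socket (a point): mouth of the wing handle's square socket, at the centre of its underside, 37 mm under handle_mid, same axes: 16 by 16 mm with sides along x and y, 26 mm deep. It goes on the stem in four ways, a quarter turn apart, with 9 degrees of play each way; fully home, the skirt lies flat on the cock's collar and this point is at cock_collar
- tray_a_mid (a point): aluminium carrier tray, 204 (x) by 54 (y) by 42 mm high, 200 g: one row of four open cells, 46 mm inside, centres at x -75, -25, +25, +75 mm; walls and floor 4 mm, flat underneath; this point is its centre, half-way up, z up. Starts on the bench holding up to three grips.
- tray_b_mid (a point): aluminium carrier tray, 204 (x) by 54 (y) by 42 mm high, 200 g: one row of four open cells, 46 mm inside, centres at x -75, -25, +25, +75 mm; walls and floor 4 mm, flat underneath; this point is its centre, half-way up, z up. Starts on the bench beside tray_a, holding up to three grips.
- tray_c_mid (a point): aluminium carrier tray, 204 (x) by 54 (y) by 42 mm high, 200 g: one row of four open cells, 46 mm inside, centres at x -75, -25, +25, +75 mm; walls and floor 4 mm, flat underneath; this point is its centre, half-way up, z up. Starts empty on the draining mat (fixed, black rubber, 260 by 100 by 9 mm); other trays stack flat on its rim, 42 mm a tray.
- grip1_mid (a point): steel tattoo grip, upright: a knurled barrel 32 mm across and 52 mm high with a stem 10 mm across and 43 mm long on top, 95 mm in all, 110 g; this point is on its axis, half-way up (47.5 mm), z along it to the stem's end. Starts in a carrier tray, standing on its 4 mm floor; may be absent
- grip2_mid (a point): steel tattoo grip, upright: a knurled barrel 32 mm across and 52 mm high with a stem 10 mm across and 43 mm long on top, 95 mm in all, 110 g; this point is on its axis, half-way up (47.5 mm), z along it to the stem's end. Starts in a carrier tray, standing on its 4 mm floor; may be absent
- grip3_mid (a point): steel tattoo grip, upright: a knurled barrel 32 mm across and 52 mm high with a stem 10 mm across and 43 mm long on top, 95 mm in all, 110 g; this point is on its axis, half-way up (47.5 mm), z along it to the stem's end. Starts in a carrier tray, standing on its 4 mm floor; may be absent
- grip4_mid (a point): steel tattoo grip, upright: a knurled barrel 32 mm across and 52 mm high with a stem 10 mm across and 43 mm long on top, 95 mm in all, 110 g; this point is on its axis, half-way up (47.5 mm), z along it to the stem's end. Starts in a carrier tray, standing on its 4 mm floor; may be absent
- grip5_mid (a point): steel tattoo grip, upright: a knurled barrel 32 mm across and 52 mm high with a stem 10 mm across and 43 mm long on top, 95 mm in all, 110 g; this point is on its axis, half-way up (47.5 mm), z along it to the stem's end. Starts in a carrier tray, standing on its 4 mm floor; may be absent
- grip6_mid (a point): steel tattoo grip, upright: a knurled barrel 32 mm across and 52 mm high with a stem 10 mm across and 43 mm long on top, 95 mm in all, 110 g; this point is on its axis, half-way up (47.5 mm), z along it to the stem's end. Starts in a carrier tray, standing on its 4 mm floor; may be absent
- grip7_mid (a point): steel tattoo grip, upright: a knurled barrel 32 mm across and 52 mm high with a stem 10 mm across and 43 mm long on top, 95 mm in all, 110 g; this point is on its axis, half-way up (47.5 mm), z along it to the stem's end. Starts already standing in a cell of the tank's rack; may be absent
- grip8_mid (a point): steel tattoo grip, upright: a knurled barrel 32 mm across and 52 mm high with a stem 10 mm across and 43 mm long on top, 95 mm in all, 110 g; this point is on its axis, half-way up (47.5 mm), z along it to the stem's end. Starts already standing in a cell of the tank's rack; may be absent
- grip9_mid (a point): steel tattoo grip, upright: a knurled barrel 32 mm across and 52 mm high with a stem 10 mm across and 43 mm long on top, 95 mm in all, 110 g; this point is on its axis, half-way up (47.5 mm), z along it to the stem's end. Starts already standing in a cell of the tank's rack; may be absent
- grip10_mid (a point): steel tattoo grip, upright: a knurled barrel 32 mm across and 52 mm high with a stem 10 mm across and 43 mm long on top, 95 mm in all, 110 g; this point is on its axis, half-way up (47.5 mm), z along it to the stem's end. Starts already standing in a cell of the tank's rack; may be absent
- ink: dark ink bottle, 38 mm across, 105 mm high, on the bench, leave it; origin under its centre
- jelly_jar: clear jar with a white lid, 64 mm across, 55 mm high, leave it; origin under its centre
- machine: tattoo machine (dark frame 75 mm long with two copper coils, 60 mm high), leave it; origin under its frame
- cartridge_box: cardboard box 75 by 110 by 45 mm, leave it; origin under its centre

How it is judged (in metres and radians):
On the way, in this order (a step that is already met when the one before it is completed fails the run):
1. the wing handle is fully home on the square stem while the drain is still open (horizontal distance between handle_mid and cock_collar below 0.005 m and z of handle_mid in the frame of cock_collar between 0.033 and 0.041 m and angle between handle_mid's own z axis and vertical below 0.12 rad and value of joint cock below 0.9 rad), for 0.2 s.
2. the drain is turned shut with the handle on its stem (horizontal distance between handle_mid and cock_collar below 0.005 m and z of handle_mid in the frame of cock_collar between 0.033 and 0.041 m and angle between handle_mid's own z axis and vertical below 0.12 rad and value of joint cock above 1.4 rad), for 0.2 s.
At the end, for the whole second after the job is handed in: every grip stands in the rack, tilt under 0.2 rad, on the tank floor within 6 mm; both trays lie flat one on the other on tray_c, each within 12 mm and 0.12 rad of the one below; tray_c within 40 mm of its start; handle within 4 mm of fully down on the stem; cock past 1.4 rad (all of step 2 and x of grip1_mid in the frame of rack between -0.06 and 0.06 m and y of grip1_mid in the frame of rack between -0.12 and 0.12 m and z of grip1_mid in the frame of rack between 0.0415 and 0.0535 m and angle between each of grip1_mid, grip2_mid, grip3_mid, grip4_mid, grip5_mid, grip6_mid, grip7_mid, grip8_mid, grip9_mid, grip10_mid's own z axis and vertical below 0.2 rad and x of grip2_mid in the frame of rack between -0.06 and 0.06 m and y of grip2_mid in the frame of rack between -0.12 and 0.12 m and z of grip2_mid in the frame of rack between 0.0415 and 0.0535 m and x of grip3_mid in the frame of rack between -0.06 and 0.06 m and y of grip3_mid in the frame of rack between -0.12 and 0.12 m and z of grip3_mid in the frame of rack between 0.0415 and 0.0535 m and x of grip4_mid in the frame of rack between -0.06 and 0.06 m and y of grip4_mid in the frame of rack between -0.12 and 0.12 m and z of grip4_mid in the frame of rack between 0.0415 and 0.0535 m and x of grip5_mid in the frame of rack between -0.06 and 0.06 m and y of grip5_mid in the frame of rack between -0.12 and 0.12 m and z of grip5_mid in the frame of rack between 0.0415 and 0.0535 m and x of grip6_mid in the frame of rack between -0.06 and 0.06 m and y of grip6_mid in the frame of rack between -0.12 and 0.12 m and z of grip6_mid in the frame of rack between 0.0415 and 0.0535 m and x of grip7_mid in the frame of rack between -0.06 and 0.06 m and y of grip7_mid in the frame of rack between -0.12 and 0.12 m and z of grip7_mid in the frame of rack between 0.0415 and 0.0535 m and x of grip8_mid in the frame of rack between -0.06 and 0.06 m and y of grip8_mid in the frame of rack between -0.12 and 0.12 m and z of grip8_mid in the frame of rack between 0.0415 and 0.0535 m and x of grip9_mid in the frame of rack between -0.06 and 0.06 m and y of grip9_mid in the frame of rack between -0.12 and 0.12 m and z of grip9_mid in the frame of rack between 0.0415 and 0.0535 m and x of grip10_mid in the frame of rack between -0.06 and 0.06 m and y of grip10_mid in the frame of rack between -0.12 and 0.12 m and z of grip10_mid in the frame of rack between 0.0415 and 0.0535 m and (((horizontal distance between tray_a_mid and tray_c_mid below 0.012 m and z of tray_a_mid in the frame of tray_c_mid between 0.036 and 0.048 m and angle between the x axis of tray_a_mid and the x axis of tray_c_mid, either way round below 0.12 rad and angle between tray_a_mid's own z axis and vertical below 0.1 rad) and (horizontal distance between tray_b_mid and tray_a_mid below 0.012 m and z of tray_b_mid in the frame of tray_a_mid between 0.036 and 0.048 m and angle between the x axis of tray_b_mid and the x axis of tray_a_mid, either way round below 0.12 rad and angle between tray_b_mid's own z axis and vertical below 0.1 rad)) or ((horizontal distance between tray_b_mid and tray_c_mid below 0.012 m and z of tray_b_mid in the frame of tray_c_mid between 0.036 and 0.048 m and angle between the x axis of tray_b_mid and the x axis of tray_c_mid, either way round below 0.12 rad and angle between tray_b_mid's own z axis and vertical below 0.1 rad) and (horizontal distance between tray_a_mid and tray_b_mid below 0.012 m and z of tray_a_mid in the frame of tray_b_mid between 0.036 and 0.048 m and angle between the x axis of tray_a_mid and the x axis of tray_b_mid, either way round below 0.12 rad and angle between tray_a_mid's own z axis and vertical below 0.1 rad))) and distance of tray_c_mid from where it was at the start of the episode below 0.04 m and angle between tray_c_mid's own z axis and vertical below 0.1 rad); the robot touches nothing.
It fails at once if the ink bottle, jar, tattoo machine or cartridge box is moved by more than 30 mm (distance of any of ink, jelly_jar, machine, cartridge_box from where it was at the start of the episode above 0.03 m).
Of grip1, grip2, grip3, grip4, grip5, grip6 only 4 to 6 are there at a start; the rules pass over those that are not, and their reading is None.
Of grip7, grip8, grip9, grip10 only 2 to 2 are there at a start; the rules pass over those that are not, and their reading is None.
At some moment in a run one of handle may be knocked a few centimetres aside while the robot is not near it.
It also fails if it takes over 210 s, if anything falls off the work surface, if the arm or the gripper's body presses on something with over 40 N, if the wrist force passes 120 N, or if a joint passes its speed limit or range.

## Working session

There is one attempt and no reset: what is moved stays moved. The work goes in short steps, Python scripts to look and compute and a shell command to move; the robot and the scene stay as the last step left them, time stands still between calls to the robot, and variables do not carry over. Pictures are saved under pics/ and viewed, at most 14 in all, crops included, and the job is handed in when it is done.

```bash
ls; mkdir -p pics; python3 - <<'E'
from bench import *
import cv2,numpy as np
for n in("scene","top"):
    s=snapshot(n); cv2.imwrite(f"pics/{n}0.png",s["img"][:,:,::-1]); print(n,s["fx"],s["fy"],s["cx"],s["cy"]); print(np.round(s["extrinsics"],4).tolist())
print(sense())
E
```

```text
pics
scene 468.5119916897454 468.5119916897454 317.5134988017744 242.2320065489951
[[0.2775, 0.6657, -0.6927, 1179.7112], [0.9606, -0.1816, 0.2103, -237.2592], [0.0142, -0.7237, -0.6899, 720.4449], [0.0, 0.0, 0.0, 1.0]]
top 471.8318092901037 471.8318092901037 315.7466810805343 236.25685366359411
[[0.0138, -0.9969, 0.0772, 480.5122], [-0.9995, -0.0159, -0.0274, -24.4367], [0.0286, -0.0768, -0.9966, 1195.3532], [0.0, 0.0, 0.0, 1.0]]
{'time': 0.1, 'joint_pos': array([-8.10952117e+01,  7.51222930e+00,  8.53236556e+01,  2.27292915e-04,
        8.72611030e+01, -4.89297009e+00]), 'qd': array([ 0.03632009, -0.01159458, -0.2368204 ,  0.03600654, -0.0050357 ,
        0.0002542 ]), 'joint_efforts': array([-6.32218471e-04, -5.70952177e+01, -5.01943266e+01, -2.81684770e-04,
        8.16528162e-03,  1.35608644e-05]), 'tool_pos': array([ 143.08881691, -582.47742628,  403.72807697]), 'tcp_rot': array([-1.79903385e+02, -8.49873228e-03,  1.37977401e+01]), 'ft_force': array([ 0.88526364, -0.32065842, -0.68034049]), 'wrist_torque': array([-0.01303962,  0.00817146, -0.05886483]), 'grip_force': 0.0, 'finger_gap': 85.06570653866906}
```

View pics/top0.png

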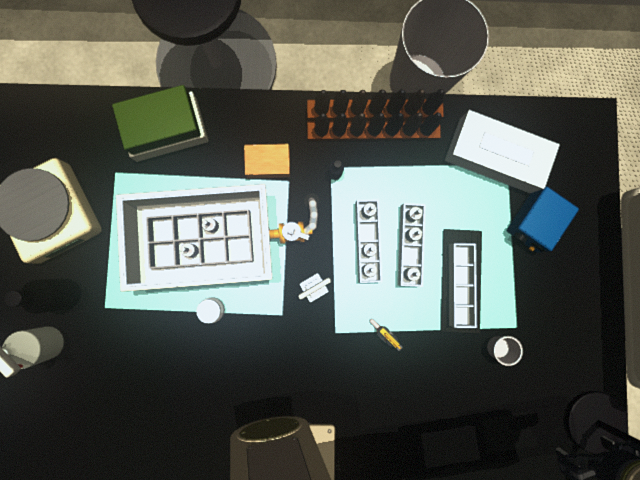

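View pics/scene0.png

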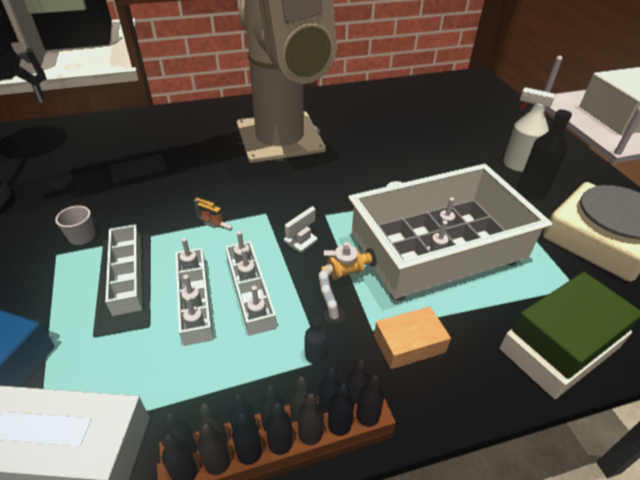

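```bash
cat > h.py <<'E'
from bench import *
import cv2,numpy as np
def crop(n,x0,y0,x1,y1,k,name,img=None):
    s=snapshot(n); im=s["img"][:,:,::-1][y0:y1,x0:x1]
    im=cv2.resize(im,None,fx=k,fy=k,interpolation=cv2.INTER_CUBIC)
    for u in range((x0//20+1)*20,x1,20):
        cv2.line(im,(int((u+.5-x0)*k),0),(int((u+.5-x0)*k),8 if u%100 else 20),(0,0,255),1); cv2.putText(im,str(u),(int((u-x0)*k)-10,18),0,.35,(0,0,255),1)
    for v in range((y0//20+1)*20,y1,20):
        cv2.line(im,(0,int((v+.5-y0)*k)),(8,int((v+.5-y0)*k)),(0,0,255),1); cv2.putText(im,str(v),(10,int((v-y0)*k)+4),0,.35,(0,0,255),1)
    cv2.imwrite(f"pics/{name}.png",im)
CAL={}
def cam(n):
    if n not in CAL:
        s=snapshot(n); CAL[n]=s
    return CAL[n]
def p2w(n,u,v,z):
    s=cam(n);E=np.array(s["extrinsics"]);d=E[:3,:3]@[(u-s["cx"])/s["fx"],(v-s["cy"])/s["fy"],1];o=E[:3,3]
    return (o+d*(z-o[2])/d[2])[:2]
def w2p(n,p):
    s=cam(n);E=np.array(s["extrinsics"]);c=E[:3,:3].T@(np.array(p,float)-E[:3,3])
    return np.array([s["fx"]*c[0]/c[2]+s["cx"],s["fy"]*c[1]/c[2]+s["cy"]])
E
python3 -c "
from h import *
crop('top',265,185,495,335,3.4,'t1'); crop('top',105,175,300,325,4,'t2')"
```

```text
(no output)
```

View pics/t1.png

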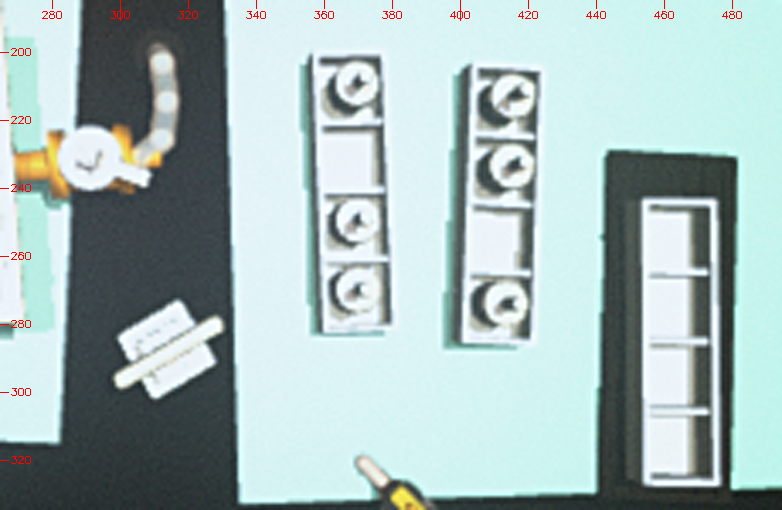

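View pics/t2.png

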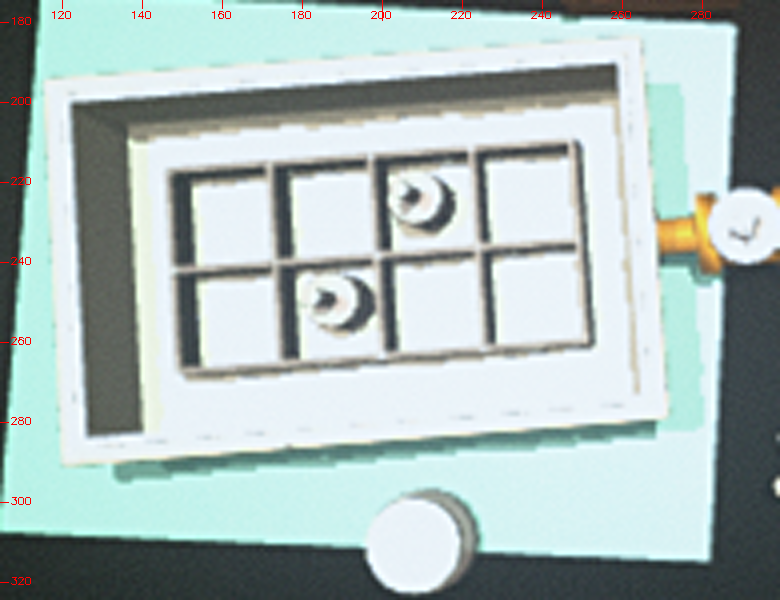

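```bash
cat > meas.py <<'E'
from h import *
f1=lambda p:(265+(p[0]+.5)/3.4-.5,185+(p[1]+.5)/3.4-.5)
f2=lambda p:(105+(p[0]+.5)/4-.5,175+(p[1]+.5)/4-.5)
def W(f,pts,z): return np.array([p2w("top",*f(p),z) for p in pts])
def rect(n,f,pts,z):  # TL TR BR BL in image
    w=W(f,pts,z);c=w.mean(0);L=(w[0]+w[1]-w[2]-w[3])/2;S=(w[0]+w[3]-w[1]-w[2])/2
    print(n,c.round(1),"updown",np.linalg.norm(L).round(1),np.degrees(np.arctan2(L[1],L[0])).round(2),"side",np.linalg.norm(S).round(1),np.degrees(np.arctan2(S[1],S[0])).round(2))
if __name__=="__main__":
    rect("A",f1,[(313,54),(384,53),(392,329),(319,334)],42)
    rect("B",f1,[(466,65),(541,67),(535,345),(461,341)],42)
    rect("C",f1,[(643,200),(718,200),(720,486),(643,484)],51)
    print("grips",W(f1,[(353,87),(352,224),(352,291),(511,100),(510,168),(502,304)],56).round(1).tolist())
    rect("tank",f2,[(45,82),(641,38),(667,416),(63,465)],125)
    rect("rack",f2,[(168,172),(577,142),(592,347),(183,376)],70)
    print("cock",W(f1,[(90,158)],78),W(f2,[(745,225)],78))
    rect("skirt",f1,[(118,337),(180,299),(216,360),(155,399)],10)
    b=W(f1,[(117.5,382),(220.5,325)],74);print("blade",b.mean(0),np.linalg.norm(b[0]-b[1]),np.degrees(np.arctan2(*(b[0]-b[1])[::-1])))
    print("jar",W(f2,[(413,545)],55),"box",p2w("top",267,160,45),"ink",p2w("top",337,165,105), "machine",p2w("top",388,335,30))
E
python3 meas.py; python3 -c "
from h import *
crop('scene',250,180,400,290,5.2,'s1')"
```

```text
A [ 560.3 -185.3] updown 201.5 1.74 side 52.3 93.26
B [ 553.2 -293.5] updown 201.2 -1.26 side 54.3 88.6
C [ 455.7 -421.1] updown 203.2 -0.41 side 55.0 90.01
grips [[634.6, -183.6], [536.1, -183.4], [488.5, -183.7], [627.1, -297.8], [578.0, -296.9], [480.7, -291.0]]
tank [557.8 222.3] updown 216.1 5.2 side 337.1 95.39
rack [556. 220.] updown 122.2 6.01 side 241.6 95.07
cock [[578.3914102   3.4978385]] [[578.96032404   4.08361757]]
skirt [444.6 -54. ] updown 52.4 31.62 side 53.2 122.66
blade [443.24476978 -53.77608328] 81.73049582656729 119.5680243883831
jar [[386.63282824 198.59361427]] box [756.59480389  66.950757  ] ink [ 733.66166007 -102.05333825] machine [ 331.07886008 -236.86307263]
```

View pics/s1.png

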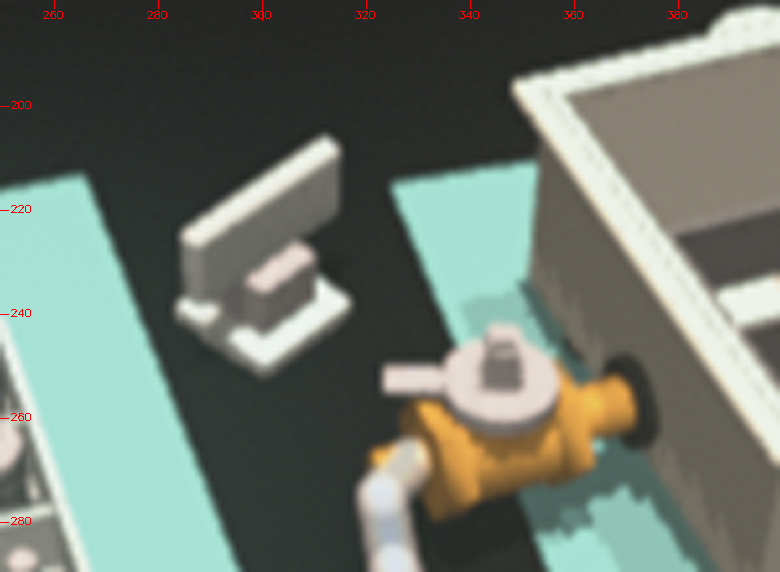

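```bash
cat >> h.py <<'E'
from scipy.spatial.transform import Rotation as Ro
def plan(x,y,z,yaw):
    "rows needed: turn (tool z) first, then shift along turned tool axes; z = grasp height"
    s=sense();p=np.array(s["tool_pos"]);r=Ro.from_euler("xyz",s["tcp_rot"],degrees=True)
    y0=s["tcp_rot"][2];wz=-((yaw-y0+180)%360-180)
    T=Ro.from_euler("xyz",[180,0,yaw],degrees=True)
    d=T.inv().apply(np.array([x,y,z+155])-p)/100
    tilt=(r.inv()*Ro.from_euler("xyz",[180,0,y0],degrees=True)).as_rotvec(degrees=True)/60
    print("t",round(s["time"],2),"grasp",(p-[0,0,155]).round(1),"yaw",round(y0,2),"gap",round(s["finger_gap"],1),"| turn wz",round(wz/60,3),"then shift",d.round(3),"tilt fix",tilt.round(4))
E
python3 - <<'E'
from h import *
f=lambda x,y:(250+(x+.5)/5.2-.5,180+(y+.5)/5.2-.5)
print("scene cock",p2w("scene",*f(500,381),78),"blade",p2w("scene",*f(190,238),74),p2w("scene",*f(330,143),74))
print("stemtop top-cam", p2w("top",291,231,78))
plan(444,-54,62,120.3)
E
```

```text
scene cock [577.94763109   3.21194935] blade [464.82125203 -88.97354905] [421.99131684 -18.87211503]
stemtop top-cam [578.66724368   3.78184895]
t 0.4 grasp [ 143.1 -582.7  249.6] yaw 13.8 gap 85.4 | turn wz -1.775 then shift [3.046 5.265 1.876] tilt fix [-0.0002 -0.      0.    ]
```

```bash
python3 -m jog '0 0 0 0 0 -0.175 -1;0 0 0 0 0 -0.175 -1;0 0 0 0 0 -0.175 -1;0 0 0 0 0 -0.175 -1;0 0 0 0 0 -0.175 -1' 40 >/dev/null
python3 -m jog '0 0 0 0 0 -0.175 -1;0 0 0 0 0 -0.175 -1;0 0 0 0 0 -0.175 -1;0 0 0 0 0 -0.175 -1;0 0 0 0 0 -0.175 -1'
python3 -m jog '0 0 0 0 0 -0.037 -1;0.3 0.5 0 0 0 0 -1;0.3 0.5 0 0 0 0 -1;0.3 0.5 0 0 0 0 -1;0.3 0.5 0 0 0 0 -1'
python3 -c "
from h import *
plan(443.5,-53.9,62,121)"
```

```text
time: 1.65
tool_pos: [143.1, -582.7, 404.7]
tcp_rot: [-180.0, 0.0, 119.1]
ft_force: [1.1, 0.1, 0.4]
finger_gap: 85.5
grip_force: 0.0
time: 2.28
tool_pos: [253.2, -375.1, 404.8]
tcp_rot: [180.0, 0.0, 121.0]
ft_force: [1.2, -0.1, 0.1]
finger_gap: 85.2
grip_force: 0.0
t 2.27 grasp [ 253.2 -375.1  249.8] yaw 120.99 gap 85.2 | turn wz -0.0 then shift [1.773 3.286 1.878] tilt fix [0.0002 0.0006 0.    ]
```

```bash
python3 -m jog '0.29 0.54 0 0 0 0 -1;0.29 0.54 0 0 0 0 -1;0.29 0.54 0 0 0 0 -1;0.29 0.54 0 0 0 0 -1;0.29 0.54 0 0 0 0 -1' >/dev/null
python3 -m jog '0.29 0.54 0 0 0 0 -1;0.033 0.046 0.5 0 0 0 -1;0 0 0.5 0 0 0 -1;0 0 0.5 0 0 0 -1;0 0 0.2 0 0 0 -1'
python3 -m jog '0 0 0.178 0 0 0 -1;0 0 0 0 0 0 0.8;0 0 0 0 0 0 0.8;0 0 0 0 0 0 0.8;0 0 0 0 0 0 0.8' 60
python3 -m jog '0 0 0 0 0 0 0.8;0 0 0 0 0 0 0.8;0 0 0 0 0 0 0.8'
python3 -c "
from h import *
plan(443.5,-53.9,62,121)"
```

```text
time: 3.52
tool_pos: [441.3, -55.0, 231.3]
tcp_rot: [-179.8, -0.2, 121.0]
ft_force: [-0.3, -0.1, 0.4]
finger_gap: 85.7
grip_force: 0.0
time: 4.15
tool_pos: [443.3, -55.6, 217.7]
tcp_rot: [179.9, 0.1, 121.0]
ft_force: [0.4, 0.1, 1.1]
finger_gap: 12.0
grip_force: 1.4
time: 4.53
tool_pos: [443.4, -55.6, 217.6]
tcp_rot: [179.9, 0.1, 121.0]
ft_force: [-0.5, 0.5, 4.9]
finger_gap: 11.0
grip_force: 62.4
t 4.53 grasp [443.4 -55.6  62.6] yaw 121.02 gap 11.0 | turn wz 0.0 then shift [0.014 0.01  0.006] tilt fix [0.001  0.0009 0.    ]
```

```bash
python3 -m jog '0 0 -0.5 0 0 0 0.8;0 0 -0.5 0 0 0.17 0.8;0 0 -0.3 0 0 0.17 0.8;0 0 0 0 0 0.17 0.8;0 0 0 0 0 0.17 0.8' 
python3 - <<'E'
from h import *
f=lambda x,y:(250+(x+.5)/5.2-.5,180+(y+.5)/5.2-.5)
c=p2w("scene",*f(500,381),78);l=p2w("scene",*f(385,379),78);print("lug",np.degrees(np.arctan2(*(l-c)[::-1])))
f1=lambda p:(265+(p[0]+.5)/3.4-.5,185+(p[1]+.5)/3.4-.5)
c=p2w("top",*f1((89,157)),78);l=p2w("top",*f1((145,178)),78);print("lug",np.degrees(np.arctan2(*(l-c)[::-1])))
plan(578.3,3.5,192,70)
E
```

```text
time: 5.15
tool_pos: [442.8, -55.5, 346.9]
tcp_rot: [-180.0, 0.0, 79.9]
ft_force: [-0.1, -0.0, -2.2]
finger_gap: 10.9
grip_force: 61.3
lug -106.70912874095005
lug -109.70383218091696
t 5.25 grasp [442.6 -55.5 191.4] yaw 80.08 gap 10.9 | turn wz 0.168 then shift [ 1.018  1.073 -0.006] tilt fix [-0.0011 -0.      0.    ]
```

```bash
python3 -m jog '0 0 0 0 0 0.135 0.8;0.3 0.35 0 0 0 0 0.8;0.3 0.35 0 0 0 0 0.8;0.38 0.408 0 0 0 0 0.8;0 0 0 0 0 0 0.8' 
python3 - <<'E'
from h import *
plan(578.3,3.5,192,72)
a=snapshot("top")["img"][:,:,::-1];b=snapshot("scene")["img"][:,:,::-1]
def c(im,x0,y0,k=5): return cv2.resize(im[y0:y0+78,x0:x0+78],None,fx=k,fy=k,interpolation=cv2.INTER_CUBIC)
cv2.imwrite("pics/h1.png",np.hstack([c(a,255,190),c(b,310,180)]))
E
```

```text
time: 5.88
tool_pos: [580.3, 5.2, 343.9]
tcp_rot: [-179.8, 0.0, 72.5]
ft_force: [-0.4, 0.7, -1.7]
finger_gap: 11.1
grip_force: 61.2
t 5.88 grasp [580.3   5.2 188.9] yaw 72.49 gap 11.1 | turn wz 0.008 then shift [-0.022 -0.014 -0.031] tilt fix [-0.004   0.0004 -0.    ]
```

View pics/h1.png

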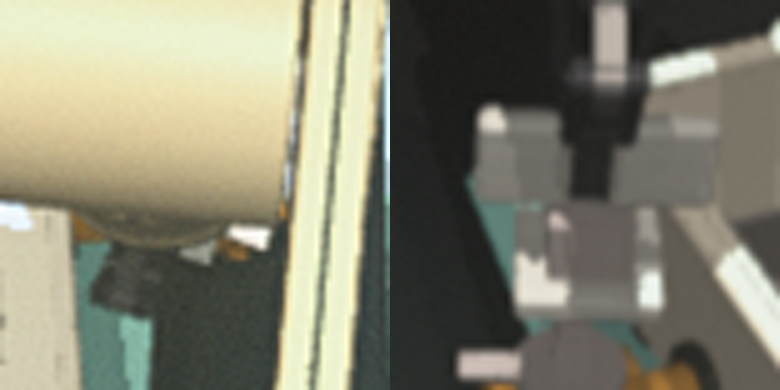

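```bash
cat >> h.py <<'E'
def handle_pts(c,yaw):
    "c = handle_mid; returns dict of points"
    r=Ro.from_euler("z",yaw,degrees=True)
    P=lambda x,y,z:np.array(c)+r.apply([x,y,z-37])
    return {**{f"blade{x:+d}{y:+d}t":P(x,y,74) for x in(-43,43) for y in(-6,6)},**{f"blade{x:+d}{y:+d}b":P(x,y,36) for x in(-43,43) for y in(-6,6)},
      **{f"skirt{x:+d}{y:+d}z{z}":P(x,y,z) for x in(-27,27) for y in(-27,27) for z in(0,10)}}
E
python3 - <<'E'
from h import *
s=sense();g=np.array(s["tool_pos"])-[0,0,155];yaw=s["tcp_rot"][2]
mid=g-[0,0,62.6-37]
for k,p in handle_pts(mid,yaw).items():
    u,v=w2p("scene",p);print(k,((u-310+.5)*5+390).round(0),((v-180+.5)*5).round(0))
for p in ([578.3,3.5,78],):
    u,v=w2p("scene",p);print("collar",((u-310+.5)*5+390).round(0),((v-180+.5)*5).round(0))
E
```

```text
blade-43-6t 471.0 126.0
blade-43+6t 471.0 104.0
blade+43-6t 716.0 132.0
blade+43+6t 714.0 111.0
blade-43-6b 468.0 207.0
blade-43+6b 469.0 186.0
blade+43-6b 706.0 214.0
blade+43+6b 704.0 193.0
skirt-27-27z0 508.0 321.0
skirt-27-27z10 509.0 301.0
skirt-27+27z0 509.0 223.0
skirt-27+27z10 510.0 203.0
skirt+27-27z0 656.0 325.0
skirt+27-27z10 658.0 305.0
skirt+27+27z0 650.0 227.0
skirt+27+27z10 652.0 207.0
collar 572.0 367.0
```

```bash
python3 -m jog '0 0 0 0 0 0 0.8;0 0 0 0 0 0 0.8' >/dev/null
python3 -c "
from h import *
plan(577.8,2.0,166,72)"
```

```text
t 6.28 grasp [577.9   3.3 192.7] yaw 72.11 gap 11.0 | turn wz 0.002 then shift [-0.012  0.003  0.267] tilt fix [ 0.0012 -0.0002 -0.    ]
```

```bash
python3 -m jog '-0.012 0.003 0.15 0 0 0 0.8;0 0 0.1 0 0 0 0.8;0 0 0 0 0 0 0.8;0 0 0 0 0 0 0.8;0 0 0 0 0 0 0.8' >/dev/null
python3 - <<'E'
from h import *
plan(577.8,2.0,166,72)
b=snapshot("scene")["img"][:,:,::-1]
x0,y0,k=320,190,10
cv2.imwrite("pics/h2.png",cv2.resize(b[y0:y0+60,x0:x0+60],None,fx=k,fy=k,interpolation=cv2.INTER_CUBIC))
s=sense();g=np.array(s["tool_pos"])-[0,0,155];yaw=s["tcp_rot"][2]
for kk,p in {**handle_pts(g-[0,0,25.6],yaw),"collar":[578.3,3.5,78],"stemtop":[578.3,3.5,102]}.items():
    u,v=w2p("scene",p);print(kk,((u-x0+.5)*k).round(0),((v-y0+.5)*k).round(0))
E
```

```text
t 6.9 grasp [578.6   2.5 167.4] yaw 72.12 gap 10.8 | turn wz 0.002 then shift [-0.007 -0.006  0.014] tilt fix [ 0.0008 -0.0002 -0.    ]
blade-43-6t 51.0 253.0
blade-43+6t 52.0 210.0
blade+43-6t 533.0 268.0
blade+43+6t 529.0 225.0
blade-43-6b 46.0 411.0
blade-43+6b 47.0 368.0
blade+43-6b 513.0 426.0
blade+43+6b 510.0 382.0
skirt-27-27z0 125.0 633.0
skirt-27-27z10 127.0 594.0
skirt-27+27z0 127.0 437.0
skirt-27+27z10 129.0 399.0
skirt+27-27z0 415.0 642.0
skirt+27-27z10 419.0 604.0
skirt+27+27z0 405.0 445.0
skirt+27+27z10 409.0 407.0
collar 264.0 635.0
stemtop 272.0 546.0
```

View pics/h2.png

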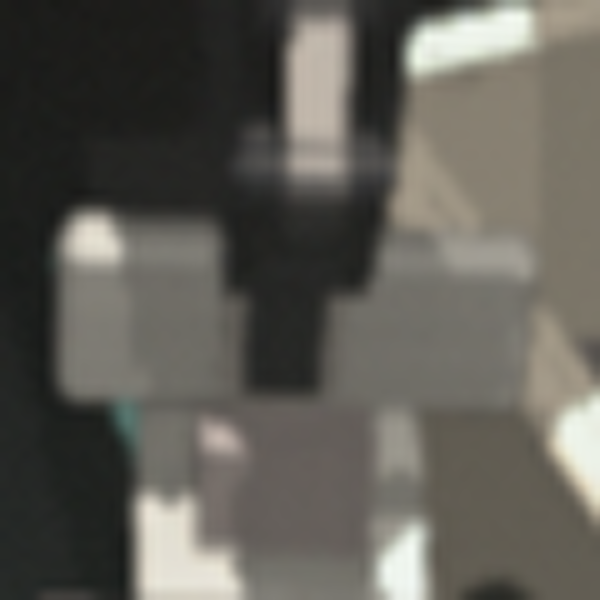

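```bash
for i in 1; do python3 -m jog '-0.004 -0.006 0.04 0 0 0 0.8;0 0 0.03 0 0 0 0.8;0 0 0.02 0 0 0 0.8;0 0 0 0 0 0 0.8;0 0 0 0 0 0 0.8'; done
python3 -c "
from h import *
plan(577.9,2.3,158,72)"
```

```text
time: 7.62
tool_pos: [577.7, 2.3, 312.9]
tcp_rot: [180.0, 0.0, 72.1]
ft_force: [-0.8, 0.1, -1.5]
finger_gap: 11.1
grip_force: 61.3
t 7.62 grasp [577.7   2.3 157.9] yaw 72.12 gap 11.1 | turn wz 0.002 then shift [ 0.001  0.002 -0.001] tilt fix [0. 0. 0.]
```

```bash
python3 -m jog '0 0 0.02 0 0 0 0.8;0 0 0.01 0 0 0 0.8;0 0 0.01 0 0 0 0.8;0 0 0 0 0 0 0.8;0 0 0 0 0 0 0.8'
```

```text
time: 8.25
tool_pos: [577.7, 2.3, 308.9]
tcp_rot: [180.0, -0.0, 72.1]
ft_force: [-0.7, 0.0, -1.0]
finger_gap: 11.1
grip_force: 61.3
```

```bash
python3 -m jog '0 0 0.03 0 0 0 0.8;0 0 0.03 0 0 0 0.8;0 0 0.02 0 0 0 0.8;0 0 0 0 0 0 0.8;0 0 0 0 0 0 0.8'; python3 -m jog '0 0 0.02 0 0 0 0.8;0 0 0.02 0 0 0 0.8;0 0 0.01 0 0 0 0.8;0 0 0 0 0 0 0.8;0 0 0 0 0 0 0.8'
```

```text
time: 8.88
tool_pos: [577.8, 2.3, 301.0]
tcp_rot: [180.0, -0.0, 72.1]
ft_force: [-0.9, 0.9, -1.8]
finger_gap: 11.2
grip_force: 61.3
time: 9.5
tool_pos: [577.7, 2.3, 295.9]
tcp_rot: [180.0, -0.0, 72.1]
ft_force: [-0.1, -0.1, -1.0]
finger_gap: 10.8
grip_force: 61.3
```

```bash
python3 -m jog '0 0 0.01 0 0 0 0.8;0 0 0.005 0 0 0 0.8;0 0 0 0 0 0 0.8;0 0 0 0 0 0 0.8;0 0 0 0 0 0 0.8'; python3 -m jog '0 -0.001 0 0 0 0.1 0.8;0 -0.001 0 0 0 0.1 0.8;0 -0.001 0 0 0 0.1 0.8;0 -0.001 0 0 0 0.1 0.8;0 0 0 0 0 0 0.8'; python3 -c "
from h import *
print(sense()['wrist_torque'])"
```

```text
time: 10.12
tool_pos: [577.9, 2.3, 295.5]
tcp_rot: [180.0, -0.0, 72.1]
ft_force: [-2.9, 0.0, 5.3]
finger_gap: 10.8
grip_force: 62.4
time: 10.75
tool_pos: [576.9, 2.5, 295.5]
tcp_rot: [-179.9, 0.1, 48.0]
ft_force: [-9.3, -1.2, 10.3]
finger_gap: 11.3
grip_force: 63.0
[ 0.04843815  1.74501259 -0.02222463]
```

```bash
python3 -m jog '0 -0.001 0 0 0 0.12 0.8;0 -0.001 0 0 0 0.12 0.8;0 -0.001 0 0 0 0.12 0.8;0 -0.001 0 0 0 0.12 0.8;0 0 0 0 0 0 0.8'; python3 -m jog '0 -0.002 0 0 0 0.12 0.8;0 -0.002 0 0 0 0.12 0.8;0 -0.001 0 0 0 0.1 0.8;0 0 0 0 0 0 0.8;0 0 0 0 0 0 0.8'; python3 - <<'E'
from h import *
print(sense()['wrist_torque'])
b=snapshot("scene")["img"][:,:,::-1]
x0,y0,k=310,190,6
cv2.imwrite("pics/h3.png",cv2.resize(b[y0:y0+90,x0:x0+90],None,fx=k,fy=k,interpolation=cv2.INTER_CUBIC))
E
```

```text
time: 11.38
tool_pos: [576.5, 3.2, 295.5]
tcp_rot: [-179.9, 0.1, 19.2]
ft_force: [-9.9, 2.5, 12.2]
finger_gap: 10.8
grip_force: 63.2
time: 12.0
tool_pos: [576.4, 3.9, 295.5]
tcp_rot: [-179.9, 0.1, -1.1]
ft_force: [-10.1, 4.5, 10.5]
finger_gap: 11.0
grip_force: 63.2
[0.83064871 1.8886721  0.02058927]
```

View pics/h3.png

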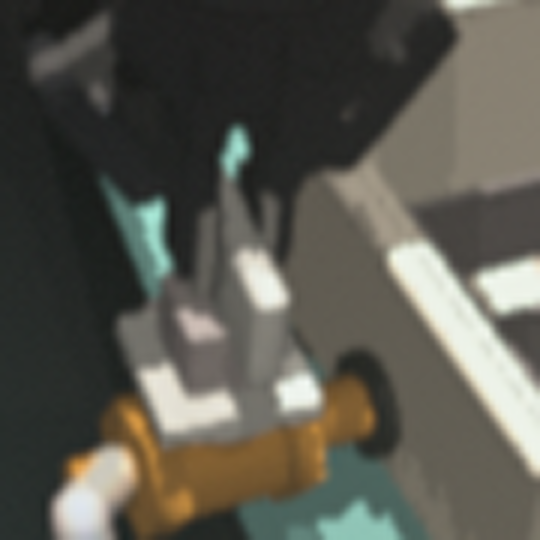

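```bash
for k in 1; do python3 -m jog '0 0 0 0 0 0.05 0.8;0 0 0 0 0 0.05 0.8;0 0 0 0 0 0 0.8;0 0 0 0 0 0 0.8'; python3 -c "
from h import *
print(sense()['wrist_torque'])"; python3 -m jog '0 0 0 0 0 0.05 0.8;0 0 0 0 0 0.05 0.8;0 0 0 0 0 0 0.8;0 0 0 0 0 0 0.8'; python3 -c "
from h import *
print(sense()['wrist_torque'])"; done
```

```text
time: 12.55
tool_pos: [576.3, 4.2, 295.4]
tcp_rot: [-179.9, 0.1, -7.0]
ft_force: [-10.1, 5.9, 12.6]
finger_gap: 10.8
grip_force: 63.3
[1.1146994  2.05637942 0.10116453]
time: 13.05
tool_pos: [576.4, 4.4, 295.5]
tcp_rot: [-179.9, 0.1, -13.0]
ft_force: [-10.2, 5.4, 12.4]
finger_gap: 11.0
grip_force: 64.0
[1.14121189 2.00176415 0.74523021]
```

```bash
python3 -m jog '0 0 0 0 0 0 0.15;0 0 0 0 0 0 0.15;0 0 0 0 0 0 0.15;0 0 -0.1 0 0 0 0.15;0 0 -0.4 0 0 0 0.15';python3 -m jog '0 0 -0.5 0 0 0 -1;0 0 -0.3 0 0 0.1 -1;-0.3 0.5 0 0 0 0 -1;-0.3 0.5 0 0 0 0 -1;-0.3 0.5 0 0 0 0 -1'; python3 - <<'E'
from h import *
plan(634.6,-183.6,78,1.7)
b=snapshot("scene")["img"][:,:,::-1];a=snapshot("top")["img"][:,:,::-1]
x0,y0,k=310,190,6
cv2.imwrite("pics/h4.png",np.hstack([cv2.resize(b[y0:y0+80,x0:x0+65],None,fx=k,fy=k,interpolation=cv2.INTER_CUBIC),cv2.resize(a[190:270,260:325],None,fx=k,fy=k,interpolation=cv2.INTER_CUBIC)]))
E
```

```text
time: 13.68
tool_pos: [576.0, 3.3, 342.4]
tcp_rot: [180.0, 0.3, -13.1]
ft_force: [0.7, 0.5, 0.5]
finger_gap: 36.6
grip_force: 0.0
time: 14.3
tool_pos: [441.5, -109.9, 425.2]
tcp_rot: [180.0, -0.1, -19.0]
ft_force: [0.7, -0.9, -0.6]
finger_gap: 85.4
grip_force: 0.0
t 14.3 grasp [ 441.5 -109.9  270.2] yaw -19.05 gap 85.4 | turn wz -0.346 then shift [1.908 0.794 1.922] tilt fix [ 0.0003 -0.0013 -0.    ]
```

View pics/h4.png

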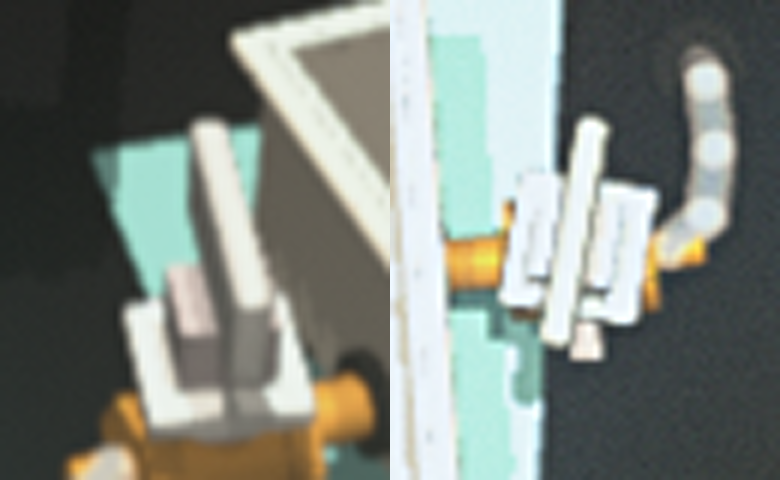

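```bash
python3 -m jog '0 0 0 0 0 -0.17 -1;0 0 0 0 0 -0.17 -1;0.3 0.2 0 0 0 -0.0275 -1;0.5 0.2 0 0 0 0 -1;0.5 0.2 0 0 0 0 -1' 50; python3 -m jog '0.4 0.2 0 0 0 0 -1;0.19 0.037 0.4 0 0 0 -1;0 0 0.5 0 0 0 -1;0 0 0.2 0 0 0 -1;0 0 0 0 0 0 -1'; python3 -c "
from h import *
plan(634.6,-183.6,78,3)"
```

```text
time: 15.02
tool_pos: [577.1, -163.4, 425.4]
tcp_rot: [180.0, -0.1, 3.0]
ft_force: [0.1, -0.6, 0.6]
finger_gap: 85.4
grip_force: 0.0
time: 15.65
tool_pos: [635.1, -183.3, 313.2]
tcp_rot: [-179.9, 0.2, 3.0]
ft_force: [0.9, 0.2, 0.2]
finger_gap: 85.6
grip_force: 0.0
t 15.65 grasp [ 635.1 -183.3  158.2] yaw 2.98 gap 85.6 | turn wz -0.0 then shift [-0.005  0.003  0.802] tilt fix [-0.0012  0.0026 -0.    ]
```

```bash
python3 -m jog '0 0 0.5 0 0 0 -1;0 0 0.2 0 0 0 -1;0 0 0.1 0 0 0 -1;0 0 0 0 0 0 0.9;0 0 0 0 0 0 0.9' 50; python3 -m jog '0 0 0 0 0 0 0.9;0 0 0 0 0 0 0.9;0 0 0 0 0 0 0.9;0 0 -0.2 0 0 0 0.9;0 0 -0.5 0 0 0 0.9';python3 -m jog '0 0 -0.5 0 0 0 0.9;0 0 -0.47 0 0 0 0.9;-0.033 -0.555 0 0 0 0 0.9;-0.033 -0.555 0 0 0 0 0.9;-0.033 -0.555 0 0 0 0 0.9'; python3 -c "
from h import *
plan(578.9,313.9,245,3)"
```

```text
time: 16.27
tool_pos: [636.2, -184.1, 236.4]
tcp_rot: [179.9, -0.1, 3.0]
ft_force: [0.5, 0.3, 0.1]
finger_gap: 51.7
grip_force: 0.0
time: 16.9
tool_pos: [634.1, -183.3, 302.5]
tcp_rot: [-179.8, 0.3, 3.0]
ft_force: [0.9, 0.5, -1.4]
finger_gap: 8.5
grip_force: 48.7
time: 17.52
tool_pos: [616.4, -16.6, 403.1]
tcp_rot: [180.0, -0.1, 2.9]
ft_force: [1.7, 0.8, -0.0]
finger_gap: 8.7
grip_force: 48.9
t 17.52 grasp [616.4 -16.6 248.1] yaw 2.93 gap 8.7 | turn wz -0.001 then shift [-0.202 -3.32   0.031] tilt fix [ 0.0001 -0.0015 -0.    ]
```

```bash
python3 -m jog '-0.034 -0.553 0 0 0 0 0.9;-0.034 -0.553 0 0 0 0 0.9;-0.034 -0.553 0 0 0 0 0.9;-0.034 -0.553 0 0 0 0 0.9;-0.034 -0.553 0 0 0 0 0.9' >/dev/null; python3 -m jog '-0.034 -0.553 0 0 0 0 0.9;0 0 0.2 0 0 0 0.9;0 0 0.5 0 0 0 0.9;0 0 0.4 0 0 0 0.9;0 0 0.15 0 0 0 0.9';python3 -m jog '0 0 0.1 0 0 0 0.9;0 0 0.04 0 0 0 0.9;0 0 0 0 0 0 0.9;0 0 0 0 0 0 0.9'; python3 -c "
from h import *
plan(578.9,313.9,105,3)"
```

```text
time: 18.77
tool_pos: [578.4, 310.9, 273.2]
tcp_rot: [179.9, 0.3, 2.9]
ft_force: [-0.7, -0.5, -0.2]
finger_gap: 8.4
grip_force: 49.0
time: 19.27
tool_pos: [579.8, 312.5, 263.8]
tcp_rot: [-180.0, -0.1, 3.0]
ft_force: [-0.5, -0.5, -0.6]
finger_gap: 8.5
grip_force: 49.0
t 19.27 grasp [579.8 312.5 108.8] yaw 2.97 gap 8.5 | turn wz -0.001 then shift [-0.009 -0.014  0.038] tilt fix [-0.0007 -0.0019  0.    ]
```

```bash
python3 -m jog '0 0 0.04 0 0 0 0.9;0 0 0 0 0 0 0.9;0 0 0 0 0 0 0.3;0 0 0 0 0 0 0.3;0 0 -0.3 0 0 0 0.3' ; python3 -m jog '0 0 -0.5 0 0 0 0.3;0 0 -0.2 0 0 0 -1;-0.077 0.549 0 0 0 0 -1;-0.077 0.549 0 0 0 0 -1;-0.077 0.549 0 0 0 0 -1' >/dev/null;python3 -m jog '-0.077 0.549 0 0 0 0 -1;-0.077 0.549 0 0 0 0 -1;-0.077 0.549 0 0 0 0 -1;-0.077 0.549 0 0 0 0 -1;-0.077 0.549 0 0 0 0 -1' >/dev/null; python3 -m jog '-0.077 0.549 0 0 0 0 -1;0 0 0.3 0 0 0 -1;0 0 0.1 0 0 0 -1;0 0 0 0 0 0 -1'; python3 - <<'E'
from h import *
plan(536.1,-183.4,78,3)
crop('top',105,175,300,325,4,'t3')
E
```

```text
time: 19.9
tool_pos: [578.0, 311.7, 284.9]
tcp_rot: [179.9, 0.4, 3.0]
ft_force: [-0.0, -0.1, 0.8]
finger_gap: 30.3
grip_force: 0.0
time: 21.65
tool_pos: [535.3, -184.0, 317.0]
tcp_rot: [-179.9, 0.2, 3.0]
ft_force: [-0.1, -0.3, 0.7]
finger_gap: 85.4
grip_force: 0.0
t 21.65 grasp [ 535.3 -184.   162. ] yaw 3.01 gap 85.4 | turn wz 0.0 then shift [ 0.008 -0.005  0.84 ] tilt fix [-0.0014  0.0025 -0.    ]
```

View pics/t3.png

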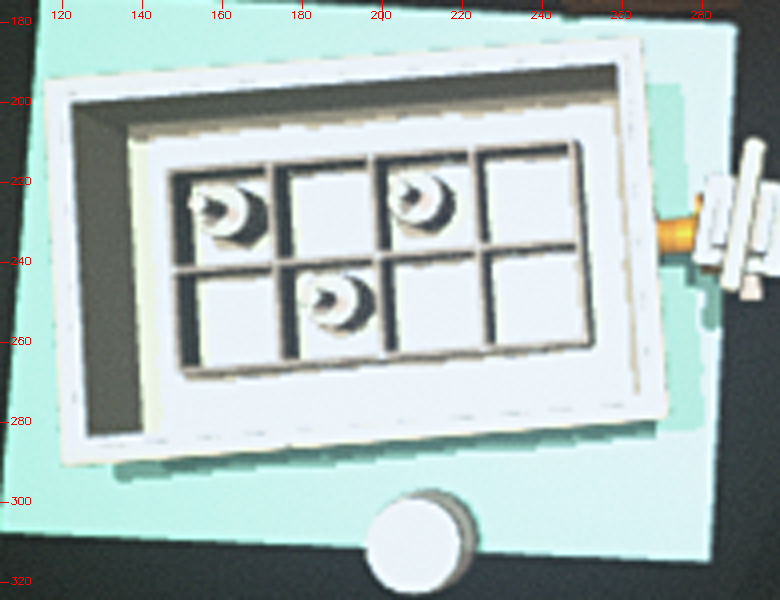

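```bash
python3 -m jog '0.008 -0.005 0.4 0 0 0 -1;0 0 0.3 0 0 0 -1;0 0 0.14 0 0 0 -1;0 0 0 0 0 0 0.9;0 0 0 0 0 0 0.9' >/dev/null; python3 -m jog '0 0 0 0 0 0 0.9;0 0 0 0 0 0 0.9;0 0 0 0 0 0 0.9;0 0 -0.2 0 0 0 0.9;0 0 -0.5 0 0 0 0.9';python3 -m jog '0 0 -0.5 0 0 0 0.9;0 0 -0.47 0 0 0 0.9;0.089 -0.543 0 0 0 0 0.9;0.089 -0.543 0 0 0 0 0.9;0.089 -0.543 0 0 0 0 0.9'>/dev/null
python3 -m jog '0.089 -0.543 0 0 0 0 0.9;0.089 -0.543 0 0 0 0 0.9;0.089 -0.543 0 0 0 0 0.9;0.089 -0.543 0 0 0 0 0.9;0.089 -0.543 0 0 0 0 0.9' >/dev/null; python3 -m jog '0 0 0.2 0 0 0 0.9;0 0 0.5 0 0 0 0.9;0 0 0.4 0 0 0 0.9;0 0 0.2 0 0 0 0.9;0 0 0 0 0 0 0.9'; python3 -c "
from h import *
plan(584.4,254.2,105,3)"
```

```text
time: 22.95
tool_pos: [535.2, -183.7, 303.1]
tcp_rot: [-179.8, 0.3, 3.0]
ft_force: [0.0, -0.2, -1.2]
finger_gap: 9.2
grip_force: 48.7
time: 24.82
tool_pos: [584.7, 252.6, 270.2]
tcp_rot: [179.9, 0.2, 2.9]
ft_force: [-0.2, 0.8, -0.8]
finger_gap: 8.7
grip_force: 49.0
t 24.82 grasp [584.7 252.6 115.2] yaw 2.93 gap 8.7 | turn wz -0.001 then shift [-0.002 -0.016  0.102] tilt fix [0.0009 0.0027 0.    ]
```

```bash
python3 -m jog '0 -0.016 0.08 0 0 0 0.9;0 0 0.02 0 0 0 0.9;0 0 0 0 0 0 0.9;0 0 0 0 0 0 0.3;0 0 0 0 0 0 0.3' ; python3 -m jog '0 0 -0.3 0 0 0 0.3;0 0 -0.5 0 0 0 0.3;0 0 -0.2 0 0 0 -1;-0.148 0.54 0 0 0 0 -1;-0.148 0.54 0 0 0 0 -1' >/dev/null;python3 -m jog '-0.148 0.54 0 0 0 0 -1;-0.148 0.54 0 0 0 0 -1;-0.148 0.54 0 0 0 0 -1;-0.148 0.54 0 0 0 0 -1;-0.148 0.54 0 0 0 0 -1' >/dev/null; python3 -m jog '-0.148 0.54 0 0 0 0 -1;0 0 0.3 0 0 0 -1;0 0 0.2 0 0 0 -1;0 0 0 0 0 0 -1'; python3 - <<'E'
from h import *
plan(488.5,-183.7,78,3)
E
```

```text
time: 25.45
tool_pos: [585.3, 255.0, 262.0]
tcp_rot: [-180.0, -0.0, 3.0]
ft_force: [0.0, -0.4, 0.3]
finger_gap: 29.8
grip_force: 0.0
time: 27.2
tool_pos: [488.2, -182.4, 309.2]
tcp_rot: [-179.9, 0.2, 2.9]
ft_force: [-0.5, -0.4, 0.6]
finger_gap: 85.5
grip_force: 0.0
t 27.2 grasp [ 488.2 -182.4  154.2] yaw 2.94 gap 85.5 | turn wz -0.001 then shift [0.002 0.013 0.762] tilt fix [-0.002   0.0036 -0.    ]
```

```bash
python3 -m jog '0.002 0.013 0.4 0 0 0 -1;0 0 0.25 0 0 0 -1;0 0 0.11 0 0 0 -1;0 0 0 0 0 0 0.9;0 0 0 0 0 0 0.9' >/dev/null; python3 -m jog '0 0 0 0 0 0 0.9;0 0 0 0 0 0 0.9;0 0 0 0 0 0 0.9;0 0 -0.2 0 0 0 0.9;0 0 -0.5 0 0 0 0.9';python3 -m jog '0 0 -0.5 0 0 0 0.9;0 0 -0.47 0 0 0 0.9;0.0625 -0.544 0 0 0 0 0.9;0.0625 -0.544 0 0 0 0 0.9;0.0625 -0.544 0 0 0 0 0.9'>/dev/null
python3 -m jog '0.0625 -0.544 0 0 0 0 0.9;0.0625 -0.544 0 0 0 0 0.9;0.0625 -0.544 0 0 0 0 0.9;0.0625 -0.544 0 0 0 0 0.9;0.0625 -0.544 0 0 0 0 0.9' >/dev/null; python3 -m jog '0.0625 -0.544 0 0 0 0 0.9;0 0 0.2 0 0 0 0.9;0 0 0.5 0 0 0 0.9;0 0 0.4 0 0 0 0.9;0 0 0.2 0 0 0 0.9'; python3 -m jog '0 0 0 0 0 0 0.9;0 0 0 0 0 0 0.9' >/dev/null; python3 -c "
from h import *
plan(519.1,308.3,105,3)"
```

```text
time: 28.45
tool_pos: [488.1, -183.3, 303.0]
tcp_rot: [-179.8, 0.3, 3.0]
ft_force: [0.6, -0.4, -1.3]
finger_gap: 9.0
grip_force: 48.8
time: 30.32
tool_pos: [519.2, 306.7, 268.8]
tcp_rot: [179.9, 0.3, 2.9]
ft_force: [0.3, -0.5, 0.5]
finger_gap: 8.6
grip_force: 49.1
t 30.57 grasp [521.1 308.1 119.5] yaw 2.94 gap 8.4 | turn wz -0.001 then shift [-0.02  -0.004  0.145] tilt fix [-0.001  -0.0026  0.    ]
```

```bash
python3 -m jog '0 0 0.08 0 0 0 0.9;0 0 0.02 0 0 0 0.9;0 0 0 0 0 0 0.9;0 0 0 0 0 0 0.3;0 0 0 0 0 0 0.3' ; python3 -m jog '0 0 -0.3 0 0 0 0.3;0 0 -0.5 0 0 0 0.3;0 0 -0.2 0 0 0 -1;0.069 0.555 0 0 0 0 -1;0.069 0.555 0 0 0 0 -1' >/dev/null;python3 -m jog '0.069 0.555 0 0 0 0 -1;0.069 0.555 0 0 0 0 -1;0.069 0.555 0 0 0 0 -1;0.069 0.555 0 0 0 0 -1;0.069 0.555 0 0 0 0 -1' >/dev/null; python3 -m jog '0.069 0.555 0 0 0 0 -1;0.069 0.555 0 0 0 0 -1;0.069 0.555 0 0 0 0 -1;0.069 0.555 0 0 0 0 -1;0 0 0.3 0 0 0 -1' >/dev/null; python3 -m jog '0 0 0.2 0 0 0 -1;0 0 0 0 0 0 -1;0 0 0 0 0 0 -1'; python3 - <<'E'
from h import *
plan(627.1,-297.8,78,3)
E
```

```text
time: 31.2
tool_pos: [520.4, 308.0, 262.8]
tcp_rot: [-180.0, -0.0, 3.0]
ft_force: [-0.3, -0.2, 0.2]
finger_gap: 30.0
grip_force: 0.0
time: 33.45
tool_pos: [628.0, -297.0, 313.3]
tcp_rot: [180.0, -0.0, 3.0]
ft_force: [0.1, 0.2, -0.4]
finger_gap: 85.4
grip_force: 0.0
t 33.45 grasp [ 628.  -297.   158.3] yaw 3.03 gap 85.4 | turn wz 0.001 then shift [-0.009  0.007  0.803] tilt fix [ 0.0003 -0.0006 -0.    ]
```

```bash
python3 -m jog '-0.009 0.007 0.4 0 0 0 -1;0 0 0.3 0 0 0 -1;0 0 0.1 0 0 0 -1;0 0 0 0 0 0 0.9;0 0 0 0 0 0 0.9' >/dev/null; python3 -m jog '0 0 0 0 0 0 0.9;0 0 0 0 0 0 0.9;0 0 0 0 0 0 0.9;0 0 -0.2 0 0 0 0.9;0 0 -0.5 0 0 0 0.9';python3 -m jog '0 0 -0.5 0 0 0 0.9;0 0 -0.47 0 0 0 0.9;-0.079 -0.5455 0 0 0 0 0.9;-0.079 -0.5455 0 0 0 0 0.9;-0.079 -0.5455 0 0 0 0 0.9'>/dev/null
python3 -m jog '-0.079 -0.5455 0 0 0 0 0.9;-0.079 -0.5455 0 0 0 0 0.9;-0.079 -0.5455 0 0 0 0 0.9;-0.079 -0.5455 0 0 0 0 0.9;-0.079 -0.5455 0 0 0 0 0.9' >/dev/null; python3 -m jog '-0.079 -0.5455 0 0 0 0 0.9;0 0 0.2 0 0 0 0.9;0 0 0.5 0 0 0 0.9;0 0 0.4 0 0 0 0.9;0 0 0.2 0 0 0 0.9'; python3 -m jog '0 0 0 0 0 0 0.9;0 0 0 0 0 0 0.9;0 0 0 0 0 0 0.9' >/dev/null; python3 -c "
from h import *
plan(530.2,188.8,105,3)"
```

```text
time: 34.7
tool_pos: [625.5, -297.9, 300.0]
tcp_rot: [-179.8, 0.3, 3.0]
ft_force: [0.8, -0.1, -0.9]
finger_gap: 8.6
grip_force: 48.7
time: 36.58
tool_pos: [529.5, 187.0, 266.8]
tcp_rot: [179.9, 0.2, 2.9]
ft_force: [-0.7, -0.1, -0.2]
finger_gap: 8.4
grip_force: 49.0
t 36.95 grasp [531.3 188.2 116.6] yaw 2.96 gap 8.9 | turn wz -0.001 then shift [-0.011 -0.007  0.116] tilt fix [-0.0007 -0.0033  0.    ]
```

```bash
python3 -m jog '0 0 0.08 0 0 0 0.9;0 0 0.035 0 0 0 0.9;0 0 0 0 0 0 0.9;0 0 0 0 0 0 0.3;0 0 0 0 0 0 0.3' ; python3 -m jog '0 0 -0.3 0 0 0 0.3;0 0 -0.5 0 0 0 0.3;0 0 -0.2 0 0 0 -1;0.025 0.542 0 0 0 0 -1;0.025 0.542 0 0 0 0 -1' >/dev/null;python3 -m jog '0.025 0.542 0 0 0 0 -1;0.025 0.542 0 0 0 0 -1;0.025 0.542 0 0 0 0 -1;0.025 0.542 0 0 0 0 -1;0.025 0.542 0 0 0 0 -1' >/dev/null; python3 -m jog '0.025 0.542 0 0 0 0 -1;0.025 0.542 0 0 0 0 -1;0 0 0.3 0 0 0 -1;0 0 0.2 0 0 0 -1;0 0 0 0 0 0 -1'; python3 - <<'E'
from h import *
plan(578,-296.9,78,3)
E
```

```text
time: 37.58
tool_pos: [530.3, 188.1, 257.6]
tcp_rot: [180.0, 0.0, 3.0]
ft_force: [-0.5, -0.2, 0.5]
finger_gap: 29.6
grip_force: 0.0
time: 39.45
tool_pos: [577.2, -296.8, 304.5]
tcp_rot: [-179.8, 0.3, 3.0]
ft_force: [0.6, 0.7, 0.2]
finger_gap: 85.4
grip_force: 0.0
t 39.45 grasp [ 577.2 -296.8  149.5] yaw 3.0 gap 85.4 | turn wz 0.0 then shift [0.008 0.002 0.715] tilt fix [-0.0033  0.0045 -0.    ]
```

```bash
python3 -m jog '0.008 0.002 0.4 0 0 0 -1;0 0 0.23 0 0 0 -1;0 0 0.1 0 0 0 -1;0 0 0 0 0 0 0.9;0 0 0 0 0 0 0.9' >/dev/null; python3 -m jog '0 0 0 0 0 0 0.9;0 0 0 0 0 0 0.9;0 0 0 0 0 0 0.9;0 0 -0.2 0 0 0 0.9;0 0 -0.5 0 0 0 0.9';python3 -m jog '0 0 -0.5 0 0 0 0.9;0 0 -0.47 0 0 0 0.9;0.05 -0.538 0 0 0 0 0.9;0.05 -0.538 0 0 0 0 0.9;0.05 -0.538 0 0 0 0 0.9'>/dev/null
python3 -m jog '0.05 -0.538 0 0 0 0 0.9;0.05 -0.538 0 0 0 0 0.9;0.05 -0.538 0 0 0 0 0.9;0.05 -0.538 0 0 0 0 0.9;0.05 -0.538 0 0 0 0 0.9' >/dev/null; python3 -m jog '0 0 0.2 0 0 0 0.9;0 0 0.5 0 0 0 0.9;0 0 0.4 0 0 0 0.9;0 0 0.2 0 0 0 0.9;0 0 0 0 0 0 0.9'; python3 -m jog '0 0 0 0 0 0 0.9;0 0 0 0 0 0 0.9;0 0 0 0 0 0 0.9' >/dev/null; python3 -c "
from h import *
plan(595.5,134.7,105,3)"
```

```text
time: 40.7
tool_pos: [577.7, -297.4, 302.9]
tcp_rot: [-179.8, 0.3, 3.0]
ft_force: [0.7, -0.2, -0.6]
finger_gap: 8.8
grip_force: 48.7
time: 42.58
tool_pos: [596.0, 133.1, 270.7]
tcp_rot: [180.0, 0.2, 2.9]
ft_force: [-0.4, 0.4, -0.9]
finger_gap: 8.6
grip_force: 48.9
t 42.95 grasp [597.1 133.9 118.4] yaw 2.97 gap 8.7 | turn wz -0.001 then shift [-0.016 -0.009  0.134] tilt fix [-0.0002 -0.0022  0.    ]
```

```bash
python3 -m jog '0 0 0.08 0 0 0 0.9;0 0 0.04 0 0 0 0.9;0 0 0 0 0 0 0.9;0 0 0 0 0 0 0.3;0 0 0 0 0 0 0.3' ; python3 -m jog '0 0 -0.3 0 0 0 0.3;0 0 -0.5 0 0 0 0.3;0 0 -0.2 0 0 0 -1;-0.1725 0.523 0 0 0 0 -1;-0.1725 0.523 0 0 0 0 -1' >/dev/null;python3 -m jog '-0.1725 0.523 0 0 0 0 -1;-0.1725 0.523 0 0 0 0 -1;-0.1725 0.523 0 0 0 0 -1;-0.1725 0.523 0 0 0 0 -1;-0.1725 0.523 0 0 0 0 -1' >/dev/null; python3 -m jog '-0.1725 0.523 0 0 0 0 -1;0 0 0.3 0 0 0 -1;0 0 0.2 0 0 0 -1;0 0 0 0 0 0 -1;0 0 0 0 0 0 -1'; python3 - <<'E'
from h import *
plan(480.7,-291,78,3)
E
```

```text
time: 43.58
tool_pos: [596.4, 133.8, 259.3]
tcp_rot: [180.0, 0.0, 3.0]
ft_force: [0.4, -1.0, -0.2]
finger_gap: 29.6
grip_force: 0.0
time: 45.45
tool_pos: [480.9, -290.6, 310.4]
tcp_rot: [180.0, -0.0, 3.0]
ft_force: [-0.6, -0.4, 0.1]
finger_gap: 85.2
grip_force: 0.0
t 45.45 grasp [ 480.9 -290.6  155.4] yaw 3.04 gap 85.2 | turn wz 0.001 then shift [-0.002  0.004  0.774] tilt fix [ 0.0002 -0.0003 -0.    ]
```

```bash
python3 -m jog '0 0.004 0.4 0 0 0 -1;0 0 0.27 0 0 0 -1;0 0 0.1 0 0 0 -1;0 0 0 0 0 0 0.9;0 0 0 0 0 0 0.9' >/dev/null; python3 -m jog '0 0 0 0 0 0 0.9;0 0 0 0 0 0 0.9;0 0 0 0 0 0 0.9;0 0 -0.2 0 0 0 0.9;0 0 -0.5 0 0 0 0.9';python3 -m jog '0 0 -0.5 0 0 0 0.9;0 0 -0.47 0 0 0 0.9;0.096 -0.521 0 0 0 0 0.9;0.096 -0.521 0 0 0 0 0.9;0.096 -0.521 0 0 0 0 0.9'>/dev/null
python3 -m jog '0.096 -0.521 0 0 0 0 0.9;0.096 -0.521 0 0 0 0 0.9;0.096 -0.521 0 0 0 0 0.9;0.096 -0.521 0 0 0 0 0.9;0.096 -0.521 0 0 0 0 0.9' >/dev/null; python3 -m jog '0 0 0.2 0 0 0 0.9;0 0 0.5 0 0 0 0.9;0 0 0.4 0 0 0 0.9;0 0 0.2 0 0 0 0.9;0 0 0 0 0 0 0.9'; python3 -m jog '0 0 0 0 0 0 0.9;0 0 0 0 0 0 0.9;0 0 0 0 0 0 0.9' >/dev/null; python3 -c "
from h import *
plan(535.7,129.1,105,3)"
```

```text
time: 46.7
tool_pos: [479.3, -290.7, 301.5]
tcp_rot: [-179.8, 0.3, 3.0]
ft_force: [0.9, -0.1, -0.9]
finger_gap: 8.8
grip_force: 48.7
time: 48.58
tool_pos: [535.0, 128.0, 268.9]
tcp_rot: [180.0, 0.2, 2.9]
ft_force: [-0.2, 0.6, -1.1]
finger_gap: 8.5
grip_force: 49.1
t 48.95 grasp [536.1 128.7 116.2] yaw 2.97 gap 8.3 | turn wz -0.001 then shift [-0.004 -0.004  0.112] tilt fix [-0.0002 -0.0021  0.    ]
```

```bash
python3 -m jog '0 0 0.08 0 0 0 0.9;0 0 0.03 0 0 0 0.9;0 0 0 0 0 0 0.9;0 0 0 0 0 0 0.3;0 0 0 0 0 0 0.3' ; python3 -m jog '0 0 -0.3 0 0 0 0.3;0 0 -0.5 0 0 0 0.3;0 0 -0.2 0 0 0 -1;-0.006 0.528 0 0 0 0 -1;-0.006 0.528 0 0 0 0 -1' >/dev/null
python3 -c "
from h import *
cv2.imwrite('pics/v1.png',snapshot('top')['img'][140:350,105:505,::-1].repeat(2,0).repeat(2,1))"
```

```text
time: 49.58
tool_pos: [535.5, 128.7, 258.5]
tcp_rot: [180.0, 0.0, 3.0]
ft_force: [0.5, 0.1, 0.7]
finger_gap: 29.7
grip_force: 0.0
```

View pics/v1.png

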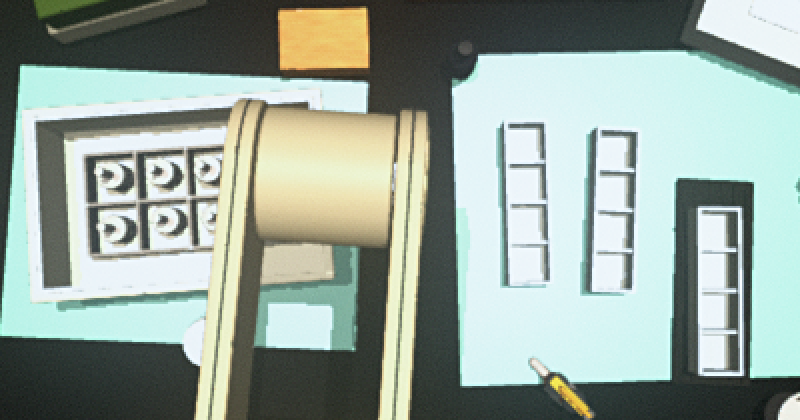

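```bash
python3 -m jog '-0.006 0.528 0 0 0 0 -1;-0.006 0.528 0 0 0 0 -1;-0.006 0.528 0 0 0 0 -1;-0.006 0.528 0 0 0 0 -1;-0.006 0.528 0 0 0 0 -1' >/dev/null;  python3 -m jog '-0.006 0.528 0 0 0 0 -1;0 0 0.4 0 0 0.072 -1;0 0 0.4 0 0 0 -1;0 0 0.3 0 0 0 -1;0 0 0 0 0 0 -1' >/dev/null; python3 -m jog '0 0 0 0 0 0 -1;0 0 0 0 0 0 -1'; python3 -c "
from h import *
plan(553.2,-293.5,22,-1.3)"
```

```text
time: 51.75
tool_pos: [553.5, -293.8, 251.1]
tcp_rot: [179.9, -0.2, -1.3]
ft_force: [-0.3, -0.5, -0.2]
finger_gap: 85.6
grip_force: 0.0
t 51.75 grasp [ 553.5 -293.8   96.1] yaw -1.35 gap 85.6 | turn wz -0.001 then shift [-0.003 -0.003  0.741] tilt fix [ 0.0016 -0.0028 -0.    ]
```

```bash
python3 -m jog '0 0 0.4 0 0 0 -1;0 0 0.25 0 0 0 -1;0 0 0.09 0 0 0 -1;0 0 0 0 0 0 0.9;0 0 0 0 0 0 0.9' 60 >/dev/null; python3 -m jog '0 0 0 0 0 0 0.9;0 0 0 0 0 0 0.9;0 0 0 0 0 0 0.9;0 0 0 0 0 0 0.9';python3 -m jog '0 0 -0.2 0 0 0 0.9;0 0 -0.4 0 0 0 0.9;0 0 -0.3 0 0 -0.015 0.9;0 0 0 0 0 0 0.9';python3 -m jog '-0.2 0.27 0 0 0 0 0.9;-0.3 0.4 0 0 0 0 0.9;-0.3 0.4 0 0 0 0 0.9;-0.166 0.213 0 0 0 0 0.9;0 0 0 0 0 0 0.9' >/dev/null; python3 -m jog '0 0 0 0 0 0 0.9;0 0 0 0 0 0 0.9;0 0 0 0 0 0 0.9';python3 - <<'E'
from h import *
plan(455.7,-421.1,75,-.4)
b=snapshot("scene")["img"][:,:,::-1]
cv2.imwrite("pics/c1.png",cv2.resize(b[170:370,60:260],None,fx=3,fy=3,interpolation=cv2.INTER_CUBIC))
E
```

```text
time: 52.88
tool_pos: [553.6, -294.1, 177.1]
tcp_rot: [179.9, -0.2, -1.4]
ft_force: [-0.2, 0.1, 6.6]
finger_gap: 53.6
grip_force: 64.1
time: 53.38
tool_pos: [553.9, -294.2, 269.6]
tcp_rot: [179.8, -0.3, -0.4]
ft_force: [1.0, -0.1, -1.5]
finger_gap: 53.1
grip_force: 63.6
time: 54.38
tool_pos: [455.6, -420.2, 264.8]
tcp_rot: [-180.0, 0.0, -0.4]
ft_force: [-0.5, -0.5, -1.3]
finger_gap: 53.2
grip_force: 63.7
t 54.38 grasp [ 455.6 -420.2  109.8] yaw -0.38 gap 53.2 | turn wz 0.0 then shift [0.001 0.009 0.348] tilt fix [-0.0002  0.0001 -0.    ]
```

View pics/c1.png

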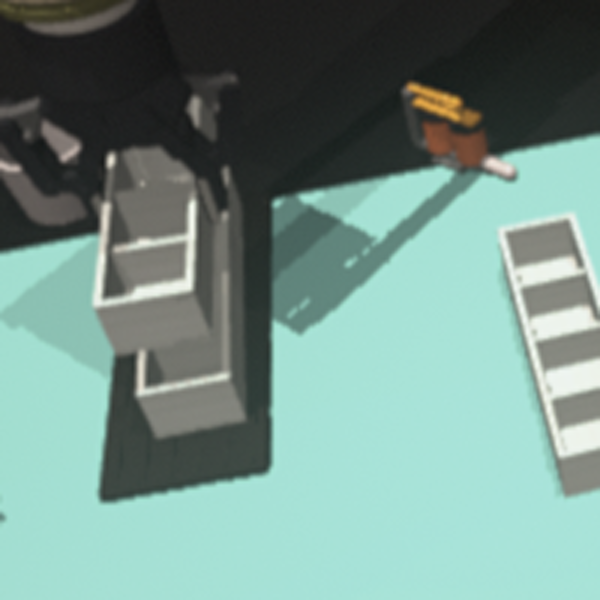

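```bash
python3 - <<'E'
from h import *
def pr(n,c,z,yaw):
    r=Ro.from_euler("z",yaw,degrees=True)
    for y in(-27,27):
        u,v=w2p("scene",[*c,z]+r.apply([102,y,0]));print(n,y,z,((u-60+.5)*3).round(1),((v-170+.5)*3).round(1))
s=sense()["tool_pos"]
pr("B",s[:2],s[2]-155+20,-.4);pr("B",s[:2],s[2]-155-22,-.4)
pr("C",[455.7,-421.1],51,-.4);pr("C",[455.7,-421.1],9,-.4)
E
```

```text
B -27 129.8398715604739 95.2 309.2
B 27 129.8398715604739 195.3 291.2
B -27 87.83987156047391 118.1 357.9
B 27 87.83987156047391 214.4 339.9
C -27 51 135.5 398.3
C 27 51 228.8 380.3
C -27 9 155.7 441.1
C 27 9 245.6 423.1
```

```bash
python3 -m jog '-0.02 0 0.15 0 0 0 0.9;0 0 0.12 0 0 0 0.9;0 0 0.06 0 0 0 0.9;0 0 0 0 0 0 0.9;0 0 0 0 0 0 0.9'; python3 -m jog '0 0 0.03 0 0 0 0.9;0 0 0.01 0 0 0 0.9;0 0 0 0 0 0 0.9;0 0 0 0 0 0 0.9'
```

```text
time: 55.1
tool_pos: [453.2, -421.1, 232.2]
tcp_rot: [180.0, -0.0, -0.5]
ft_force: [-0.4, 0.3, -2.6]
finger_gap: 52.9
grip_force: 63.7
time: 55.6
tool_pos: [453.1, -421.0, 228.1]
tcp_rot: [180.0, -0.0, -0.5]
ft_force: [-0.8, 0.4, -0.6]
finger_gap: 53.1
grip_force: 63.8
```

```bash
python3 -m jog '0 0 0.005 0 0 0 0.9;0 0 0 0 0 0 -1;0 0 0 0 0 0 -1;0 0 0 0 0 0 -1;0 0 0 0 0 0 -1'; python3 -m jog '0 0 -0.4 0 0 0 -1;0 0 -0.4 0 0 -0.041 -1;0.231 -0.4636 0 0 0 0 -1;0.231 -0.4636 0 0 0 0 -1;0.231 -0.4636 0 0 0 0 -1' >/dev/null; python3 -m jog '0.231 -0.4636 0 0 0 0 -1;0.231 -0.4636 0 0 0 0 -1;0 0 0.5 0 0 0 -1;0 0 0 0 0 0 -1;0 0 0 0 0 0 -1'; python3 -m jog '0 0 0 0 0 0 -1;0 0 0 0 0 0 -1' >/dev/null; python3 - <<'E'
from h import *
plan(560.3,-185.3,22,2)
crop('top',335,180,495,330,4,'c2')
E
```

```text
time: 56.22
tool_pos: [453.0, -420.9, 227.3]
tcp_rot: [-180.0, 0.0, -0.5]
ft_force: [-0.3, 0.5, -1.1]
finger_gap: 85.4
grip_force: 0.0
time: 57.48
tool_pos: [560.4, -185.8, 258.3]
tcp_rot: [180.0, 0.0, 2.0]
ft_force: [0.5, 0.4, 0.2]
finger_gap: 85.3
grip_force: 0.0
t 57.73 grasp [ 560.8 -186.1  104.1] yaw 1.95 gap 85.6 | turn wz -0.001 then shift [-0.004 -0.008  0.821] tilt fix [ 0.0011 -0.0022 -0.    ]
```

View pics/c2.png

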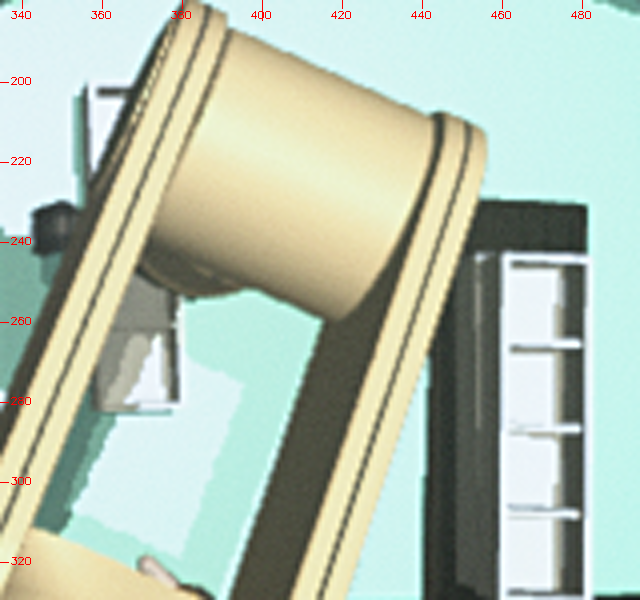

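```bash
python3 -m jog '0 -0.008 0.4 0 0 0 -1;0 0 0.3 0 0 0 -1;0 0 0.12 0 0 0 -1;0 0 0 0 0 0 0.9;0 0 0 0 0 0 0.9' 60 >/dev/null; python3 -m jog '0 0 0 0 0 0 0.9;0 0 0 0 0 0 0.9;0 0 0 0 0 0 0.9;0 0 0 0 0 0 0.9';python3 -m jog '0 0 -0.2 0 0 0 0.9;0 0 -0.5 0 0 0 0.9;0 0 -0.5 0 0 0.041 0.9;0 0 0 0 0 0 0.9;0 0 0 0 0 0 0.9'
python3 - <<'E'
from h import *
r=Ro.from_euler("z",-.5,degrees=True)
for x in(102,-102):
  for y in(27,-27):
    u,v=w2p("top",[453.1,-421,93]+r.apply([x,y,0]));print("B",x,y,((u-335+.5)*4).round(1),((v-180+.5)*4).round(1))
    u,v=w2p("top",[455.7,-421.1,51]+r.apply([x,y,0]));print("C(t1)",x,y,((u-265+.5)*3.4).round(1),((v-185+.5)*3.4).round(1))
plan(453.1,-421,142,-.5)
E
```

```text
time: 58.9
tool_pos: [561.2, -184.9, 177.3]
tcp_rot: [179.9, -0.2, 2.0]
ft_force: [-0.5, -0.4, 6.2]
finger_gap: 53.0
grip_force: 64.5
time: 59.52
tool_pos: [560.0, -184.3, 295.6]
tcp_rot: [-180.0, -0.0, -0.4]
ft_force: [-0.2, 1.2, -2.6]
finger_gap: 53.5
grip_force: 64.0
B 102 27 500.4 254.1
C(t1) 102 27 644.1 199.0
B 102 -27 590.9 256.3
C(t1) 102 -27 718.2 200.8
B -102 27 500.8 603.7
C(t1) -102 27 644.1 485.3
B -102 -27 592.6 605.5
C(t1) -102 -27 719.3 486.7
t 59.58 grasp [ 559.6 -184.1  139.3] yaw -0.43 gap 53.3 | turn wz 0.001 then shift [-1.045  2.378 -0.027] tilt fix [-0.0008  0.002  -0.    ]
```

```bash
python3 -m jog '-0.2 0.45 0 0 0 0 0.9;-0.24 0.55 0 0 0 0 0.9;-0.24 0.55 0 0 0 0 0.9;-0.24 0.55 0 0 0 0 0.9;-0.11 0.278 0 0 0 0 0.9' >/dev/null; python3 -m jog '0 0 0 0 0 0 0.9;0 0 0 0 0 0 0.9;0 0 0 0 0 0 0.9;0 0 0 0 0 0 0.9';python3 - <<'E'
from h import *
plan(454.3,-421,116,-.5)
def pr(n,c,z,yaw):
    r=Ro.from_euler("z",yaw,degrees=True)
E
```

```text
time: 60.7
tool_pos: [456.0, -420.4, 295.2]
tcp_rot: [-180.0, 0.0, -0.4]
ft_force: [0.7, 0.4, -1.4]
finger_gap: 53.5
grip_force: 64.2
t 60.7 grasp [ 456.  -420.4  140.2] yaw -0.37 gap 53.5 | turn wz 0.002 then shift [-0.017  0.006  0.242] tilt fix [-0.0003  0.0002 -0.    ]
```

```bash
python3 -m jog '-0.017 0.006 0.1 0 0 0 0.9;0 0 0.09 0 0 0 0.9;0 0 0.04 0 0 0 0.9;0 0 0 0 0 0 0.9;0 0 0 0 0 0 0.9'; python3 -m jog '0 0 0.012 0 0 0 0.9;0 0 0.005 0 0 0 0.9;0 0 0 0 0 0 0.9;0 0 0 0 0 0 0.9'
```

```text
time: 61.32
tool_pos: [453.8, -422.1, 272.6]
tcp_rot: [180.0, -0.0, -0.5]
ft_force: [0.4, 0.1, -2.2]
finger_gap: 53.2
grip_force: 64.2
time: 61.82
tool_pos: [453.7, -422.0, 270.7]
tcp_rot: [180.0, -0.0, -0.5]
ft_force: [0.4, 0.1, -2.4]
finger_gap: 53.6
grip_force: 64.2
```

Release, lift away towards the middle front, and check everything in one picture.

```bash
python3 -m jog '0 0 0.005 0 0 0 0.9;0 0 0 0 0 0 -1;0 0 0 0 0 0 -1;0 0 0 0 0 0 -1;0 0 0 0 0 0 -1'; python3 -m jog '0 0 -0.4 0 0 0 -1;0 0 -0.5 0 0 0 -1;-0.35 0.1 -0.3 0 0 0 -1;-0.3 0.1 0 0 0 0 -1;-0.3 0.1 0 0 0 0 -1' ; python3 - <<'E'
from h import *
a=snapshot("top")["img"][:,:,::-1];b=snapshot("scene")["img"][:,:,::-1]
k=dict(interpolation=cv2.INTER_CUBIC)
im=np.zeros((600,800,3),np.uint8)
im[:300,:390]=cv2.resize(a[175:325,105:300],None,fx=2,fy=2,**k)
im[:300,400:800]=cv2.resize(b[150:300,340:540],None,fx=2,fy=2,**k)
im[300:600,:300]=cv2.resize(b[190:340,60:210],None,fx=2,fy=2,**k)
im[300:600,300:500]=cv2.resize(a[225:345,420:500],None,fx=2.5,fy=2.5,**k)
im[300:600,510:790]=cv2.resize(a[170:320,260:400],None,fx=2,fy=2,**k)
cv2.imwrite("pics/fin.png",im)
r=Ro.from_euler("z",-.5,degrees=True)
for z,c in((135,(453.7,-422)),(93,(453.1,-421)),(51,(455.7,-421.1))):
  for y in(-27,27):
    u,v=w2p("scene",[*c,z]+r.apply([102,y,0]));print(z,y,((u-60+.5)*2).round(1),((v-190+.5)*2+300).round(1))
E
```

```text
time: 62.45
tool_pos: [453.8, -422.0, 270.3]
tcp_rot: [180.0, -0.0, -0.5]
ft_force: [-0.5, 0.2, -0.1]
finger_gap: 85.4
grip_force: 0.0
time: 63.08
tool_pos: [357.7, -451.5, 391.1]
tcp_rot: [179.9, -0.0, -0.4]
ft_force: [-0.3, 0.5, -0.2]
finger_gap: 85.2
grip_force: 0.0
135 -27 59.3 460.8
135 27 126.3 449.0
93 -27 76.0 492.8
93 27 140.4 481.0
51 -27 90.1 525.5
51 27 152.3 513.6
```

View pics/fin.png

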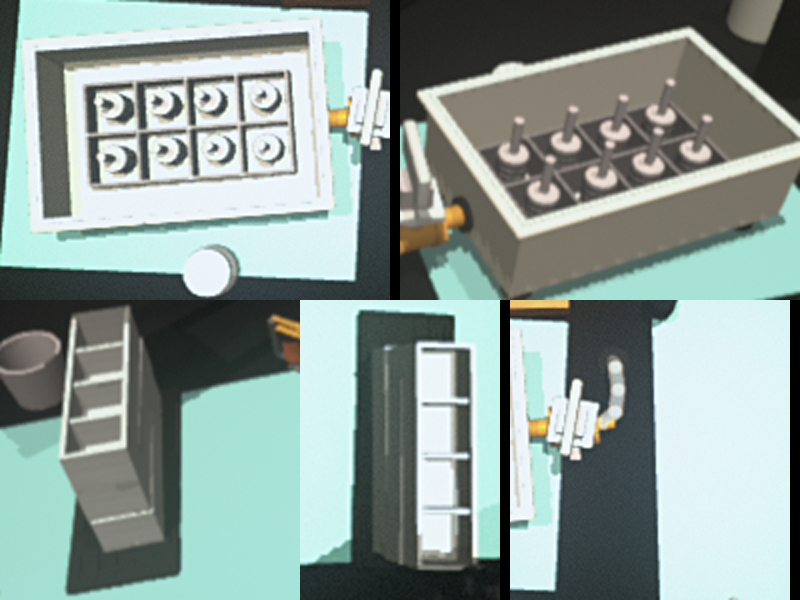

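The picture shows eight grips upright in eight cells. The three trays are stacked flush: the stack's front corners sit at about (62,460) and (127,460), where predicted. The handle is still down on the cock with its lug across the pipe at (575,455).

```bash
python3 -m jog '0 0 0 0 0 0 -1;0 0 0 0 0 0 -1;0 0 0 0 0 0 -1' >/dev/null; python3 -c "
from bench import *
print(hand_in())"
```

```text
the job is handed in; nothing more can be done
None
```

The job is handed in at about 63 s with no verdict shown. All eight grips stand in the rack, both trays are stacked on the mat tray, the handle is fully down with the drain shut, and the ink bottle, jar, machine and box were not touched.

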